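Isolate the failed board's bay and take the board out for repair

ROBOT

A 6-joint arm with a two-finger parallel gripper is mounted at the origin on the work surface. World frame = base frame: x ahead of the robot, y to its left, z up, the work surface at z = 0. Lengths are in m, angles in rad, forces in N, time in s.
With the tool pointing down it reaches from about 0.225 to 0.875 m from the base axis. Payload 3.4 kg.
Tool frame: the origin (TCP) lies midway between the tips of the shut fingers; the grasp point (between the pads) lies 19 mm behind it (manip.grasp_offset is the distance from the TCP to the grasp point, in m); x points along the fingers, y is the direction in which the jaws open and shut, and the axes are right-handed (so a half turn about x gives the same grasp; the last joint's range is limited). The gripper opens to 85 mm and grips with 20 to 120 N. Pads are 22 mm wide; open, the fingers measure 114 mm over their backs; the gripper's body (76 mm by 85 mm) begins 54 mm behind the grasp point. The pads swing forward as they close: fully open they stand 13 mm farther back than shut.
Start: joints at [1.011, 0.276, 1.505, -0, 1.361, -0.121], TCP at [0.244, 0.521, 0.231] pointing down, gripper open.
Joint ranges: [-2.89, 2.89], [-0.75, 2.08], [0.22, 2.7], [-1.18, 4.32], [0.11, 2.71], [-2.7, 2.7]. Speed limits (rad/s): [2.57, 2.57, 3.14, 3.14, 3.14, 3.14].

INTERFACE

Orientations are given as a unit quaternion [w, x, y, z].
In Python, from rig import manip gives the robot as it stands.
- The arm moves only by the shell command python3 -m creep 'ROWS' [OPENING] [FORCE]. ROWS is a JSON object of lists of equal length, an entry for each row: "delta_pos": the shift along the tool's x, y, z in cm, a list of three; "dr": the turn, a rotation vector about the tool's x, y, z in rad, a list of three. In form: {"delta_pos": [[dx, dy, dz], ...], "dr": [[rx, ry, rz], ...]}. A call has 1 to 10 rows; each row is the pose to reach, as a shift and turn from the pose commanded when the call began, along the tool's axes at that moment; what a row does not reach only later rows make up. A row lasts 1/10 s, in which the tool goes at most 50 mm and 8.59 degrees, less where a joint would pass 70% of its speed; a pose out of reach is approached as far as the arm can. A call with a gripper value outside its range is refused whole. OPENING is the opening, from -1 (shut) to 1 (fully open), set as the call begins (- or left out, the last holds). The fingers move at their own pace and stop on an object; FORCE is the grip in N (left out, the last holds). Time passes only in rows, so rows that repeat a pose let the fingers close. It gives the time, the measured TCP pose, the force and the opening at its end, in the units of the state.
- manip.get_state(): the state, without advancing time (a new reading comes with each control period).
- manip.get_image(name): name is "scene" or "top" or "wrist"; returns a dict with "pixels" (400x640x3 uint8, blue, green, red), "depth" (400x640 float32, m along the optical axis (not along the pixel's ray), 0 where there is no reading), "intrinsics" (3x3 intrinsics, pixels), "rvec" (rotation vector, rad) and "tvec" (3), from world to camera coordinates, as OpenCV has them. Camera axes: x right, y down, z forward; pixel columns grow to the right and rows downward; lengths in m; the calibration is good to about 2 mm. A picture is of the moment at which its call begins.
- manip.sign_off(): hands the job in, once; it reports no verdict.
The state is a dict: "clock": time; "qpos": joint angles; "qd": joint speeds; "effort": joint torques, N m; "position": TCP position; "ee_rot": TCP orientation; "contact_force": force on the tool from outside, world axes, zero at the start; "moment": the same for the moment, N m; "width": finger opening in m.
Only numpy, scipy, OpenCV 4.12 (cv2) and the standard library are available. Lean on these libraries where they do the work, as an engineer would, in place of code of your own. Each camera call takes 0.05 s, during which the arm holds its last target. There are 200 camera calls.

TASK

The board with the red sticker has failed on the test rig: turn off the isolator directly behind its nest (a quarter turn anticlockwise, until the pointer lies level to the robot's left), and only then lift that board out and set it down flat in the blue repair tray, without dropping it. Leave the other bay switched on with its green-stickered board in place, and do not disturb the other things on the bench.

Things in the scene. Friction and masses are not known exactly. Their poses are not given: they have to be found in the camera images.
- rig: test rig, fixed to the bench: base plate 285 x 400 x 8 mm, two board nests along its robot side, a sloped console behind them. Origin on the bench; x away from the robot, y to its left (small yaw), z up. The plate spans x -150 to 135 mm. The panel starts at x = 10 mm, 53 mm high, and rises away from the robot at 35 degrees from level, 130 mm along the slope, to 128 mm high
- light_bar (a point): middle of the LED light bar over the console, at x = 75, y = 0, z = 275 mm of the rig: 26 mm wide (x), 14 mm thick, 396 mm long (y), with a 12 mm post near each end (x = 122, y = +-188 mm). It blocks a tool that comes straight down on a handle; a tool along the handle's axis, tilted 35 degrees, passes on the robot's side of it
- left_bay (a point): middle of the left nest (rig's +y side), on the contact block a board lies on: 14 mm over the bench, at x = -95, y = +100 mm of the rig. Four corner guides reach 12 mm above the board's underside with 3 mm play; a board lifts straight out, its length along the rig's y. The left isolator, directly behind, feeds this nest
- right_bay (a point): the same for the right nest, at y = -100 mm of the rig; the right isolator, directly behind it, feeds it
- left_grip (a point): grip point of the left isolator's red handle, on its axis 31 mm out from the panel; turns with it. z: out of the panel along the axis (leans 35 degrees to the robot); x: to the pointer; y: across. The handle is a bar 71 mm long (x -35 to 36, tapered beyond 24, white line on the pointer), 16 thick, 10 to 44 mm out from the panel; below it a yellow plate 76 mm square and a collar, 8 mm proud
- left_switch (a joint): angle of the left handle, rad, about its z axis: 0 = ON (pointer straight up the slope, away from the robot), 1.571 = OFF (a quarter turn anticlockwise as seen facing the panel: pointer level, to the robot's left). Stops at both ends; over-centre spring: about 0.2 N m to leave an end, nothing at 0.785, past which it snaps to the other end by itself
- right_grip (a point): grip point of the right isolator's red handle, on its axis 31 mm out from the panel; turns with it. z: out of the panel along the axis (leans 35 degrees to the robot); x: to the pointer; y: across. The handle is a bar 71 mm long (x -35 to 36, tapered beyond 24, white line on the pointer), 16 thick, 10 to 44 mm out from the panel; below it a yellow plate 76 mm square and a collar, 8 mm proud
- right_switch (a joint): angle of the right handle, rad, about its z axis: 0 = ON (pointer straight up the slope, away from the robot), 1.571 = OFF (a quarter turn anticlockwise as seen facing the panel: pointer level, to the robot's left). Stops at both ends; over-centre spring: about 0.2 N m to leave an end, nothing at 0.785, past which it snaps to the other end by itself
- failed_board_center (a point): centre of the failed board, RED sticker (40 x 50 mm) on top, lying in either nest. Green circuit board 80 x 150 x 4 mm under an aluminium heat sink 50 mm wide (x), 120 long (y), 40 high; 44 mm high in all, 0.3 to 0.63 kg. The point is half-way up, 22 mm over the underside; x across, y along, z up. Lift it by the long sides of the heat sink
- good_board_center (a point): the same point of the good board, same make but with a GREEN sticker; it lies in the other nest and stays there, under power
- tray: blue repair tray, fixed on the bench to the left or right of the rig: open box 160 (x) x 200 (y) x 34 mm high outside, walls and floor 4 mm; origin: centre of its underside. The board goes in with its length along the tray's y
- fan_pair: twin cooling-fan assembly, black, 90 x 182 x 26 mm high; origin: centre of its underside. A bystander: it stands on the bench on the side of the rig where the tray is not
- multimeter: hand multimeter lying face up, red and black, 190 x 88 x 36 mm; origin: centre of its underside, x along its length. A bystander between the robot and the rig, on the left
- screwdriver: screwdriver, 190 mm long, lying between the robot and the rig, on the right; x along its length. A bystander
- spray_can: aerosol can, 56 mm across, 170 mm tall, standing beside the rig's rear corner on the right; origin: centre of its underside. A bystander
- solder_reel: reel of solder, 60 mm across, 46 mm tall, standing beside the rig's rear corner on the left; origin: centre of its underside. A bystander

How it is judged:
On the way:
1. the isolator behind the failed board is off while the board still lies in its nest (((horizontal distance between failed_board_center and left_bay below 0.03 m and value of joint left_switch above 1.4 rad) or (horizontal distance between failed_board_center and right_bay below 0.03 m and value of joint right_switch above 1.4 rad))), for 0.2 s.
At the end, for the whole second after the job is handed in: Red-stickered board flat in the tray (centre within 40 x 60 mm of its middle, under 30 mm high, tilt under 0.08 rad), let go, at rest; its isolator off (over 1.4 rad), the other on (under 0.15 rad), the green-stickered board still in its nest (within 30 mm) (x of failed_board_center in the frame of tray between -0.04 and 0.04 m and y of failed_board_center in the frame of tray between -0.06 and 0.06 m and height (world z) of failed_board_center below 0.03 m and angle between failed_board_center's own z axis and vertical below 0.08 rad and linear speed of failed_board below 0.02 m/s and contact force between the fingers and failed_board below 0.1 N and ((horizontal distance between good_board_center and right_bay below 0.03 m and value of joint left_switch above 1.4 rad and value of joint right_switch below 0.15 rad) or (horizontal distance between good_board_center and left_bay below 0.03 m and value of joint right_switch above 1.4 rad and value of joint left_switch below 0.15 rad))); the robot touches nothing.
It fails at once if the failed board is shifted (15 mm) while its bay is still switched on ((horizontal distance between good_board_center and right_bay below 0.03 m and value of joint left_switch below 1.2 rad and distance of failed_board_center from where it was at the start of the episode above 0.015 m) or (horizontal distance between good_board_center and left_bay below 0.03 m and value of joint right_switch below 1.2 rad and distance of failed_board_center from where it was at the start of the episode above 0.015 m)).
It fails at once if the good board's isolator is turned (over 0.4 rad) ((horizontal distance between good_board_center and right_bay below 0.03 m and value of joint right_switch above 0.4 rad) or (horizontal distance between good_board_center and left_bay below 0.03 m and value of joint left_switch above 0.4 rad)).
It fails at once if the failed board is dropped: it is let go more than 20 mm above the tray's floor (height (world z) of failed_board_center above 0.047 m and contact force between the fingers and failed_board below 0.05 N).
It fails at once if the good board is shifted (over 20 mm) (distance of good_board_center from where it was at the start of the episode above 0.02 m).
It fails at once if another thing on the bench is pushed over 30 mm (distance of any of fan_pair, multimeter, screwdriver, spray_can, solder_reel from where it was at the start of the episode above 0.03 m).
It also fails if it takes over 53 s, if anything falls off the work surface, if the arm or the gripper's body presses on something with over 40 N, if the wrist force passes 120 N, or if a joint passes its speed limit or range.

## Working session

There is one attempt and no reset: what is moved stays moved. The work goes in short steps, Python scripts to look and compute and a shell command to move; the robot and the scene stay as the last step left them, time stands still between calls to the robot, and variables do not carry over. Pictures are saved under pics/ and viewed, about 8 in all and at most 12, crops included, and the job is handed in when it is done.

```bash
mkdir -p pics; ls; cat > h.py <<'E'
import numpy as np, cv2, pickle
from scipy.spatial.transform import Rotation as R
from rig import manip
def snap(n):
    im=manip.get_image(n); pickle.dump(im,open(f'{n}.pkl','wb')); return im
def load(n): return pickle.load(open(f'{n}.pkl','rb'))
def cloud(im):
    K=np.array(im['intrinsics']);d=im['depth'];v,u=np.indices(d.shape)
    P=np.stack([(u-K[0,2])/K[0,0]*d,(v-K[1,2])/K[1,1]*d,d],-1)
    M=cv2.Rodrigues(np.array(im['rvec'],float))[0]
    W=(P-np.ravel(im['tvec']))@M
    W[d<=0]=np.nan
    return W
def tcp():
    s=manip.get_state();q=s['ee_rot'];return np.array(s['position']),R.from_quat([q[1],q[2],q[3],q[0]]),s
E
python3 - <<'E'
from h import *
for n in('top','scene'):
    im=snap(n);cv2.imwrite(f'pics/{n}0.png',im['pixels']);print(n,im['intrinsics'],im['rvec'],im['tvec'])
p,r,s=tcp();print(p,r.as_matrix().round(3),s['clock'],s['width'],manip.grasp_offset)
E
```

```text
pics
top [[402.78652807   0.         321.94841839]
 [  0.         402.78652807 200.06950247]
 [  0.           0.           1.        ]] [ 2.10986995 -2.14454442  0.19624445] [0.00307639 0.48654812 1.02616499]
scene [[450.92120912   0.         317.59994074]
 [  0.         450.92120912 189.49794532]
 [  0.           0.           1.        ]] [ 1.20439114  2.47597699 -0.79271079] [ 0.30061402 -0.17898437  1.59421009]
[0.2440381  0.52011    0.23053047] [[-0.001  0.425  0.905]
 [-0.001  0.905 -0.425]
 [-1.    -0.002 -0.   ]] 0.1 0.08499359072777125 0.0187
```

View pics/top0.png

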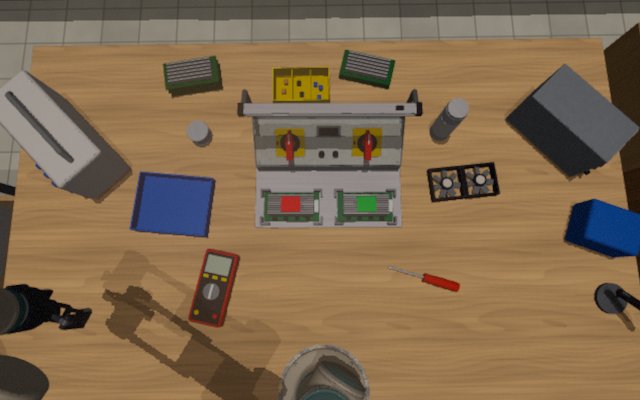

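View pics/scene0.png

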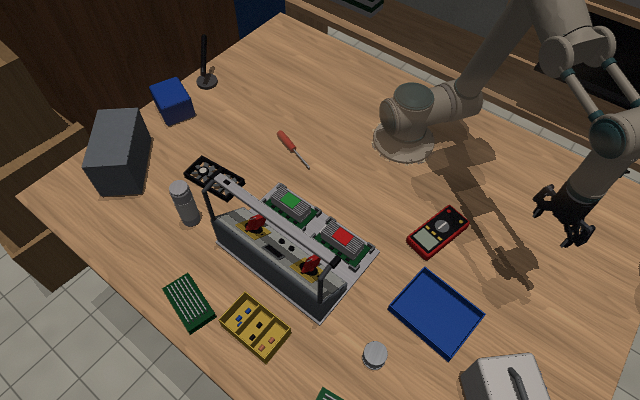

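The red-stickered board is in the left nest (top view about 290,204) and the green one is in the right nest (367,204). The tray is to the left at (174,205). Both handles are red, at (290,147) and (367,145), below the light bar at v≈108.

```bash
python3 - <<'E'
from h import *
im=load('top');W=cloud(im);px=im['pixels'];hsv=cv2.cvtColor(px,cv2.COLOR_BGR2HSV)
H,S,V=hsv[...,0],hsv[...,1],hsv[...,2]
def box(u0,v0,u1,v1):
    m=np.zeros(H.shape,bool);m[v0:v1,u0:u1]=1;return m
red=((H<8)|(H>172))&(S>150)&(V>80)
def rep(n,m):
    P=W[m];P=P[~np.isnan(P[:,0])];print(n,len(P),'med',np.median(P,0).round(4),'mean',P.mean(0).round(4),'min',P.min(0).round(3),'max',P.max(0).round(3));return P
a=rep('redst',red&box(270,190,310,218))
b=rep('grnst',(H>45)&(H<75)&(S>150)&(V>120)&box(350,192,385,216))
hl=rep('hl',red&box(270,125,310,170));hr=rep('hr',red&box(350,125,385,170))
d=a.mean(0)-b.mean(0);print('dist',np.hypot(*d[:2]),'yaw',np.arctan2(-d[0],d[1]))
# tray: rim points
m=(H>100)&(H<125)&(S>120)&box(120,165,222,245)
T=rep('tray',m); 
r=cv2.minAreaRect(T[:,:2].astype(np.float32));print(r)
# panel normal: yellow plate + panel pts
x=(W[...,2]>.056)&(W[...,2]<.12)&box(258,120,400,165)&~red&(S<60)
P=W[x];A=np.c_[P[:,:2],np.ones(len(P))]
for _ in range(4):
    c=np.linalg.lstsq(A,P[:,2],rcond=None)[0];e=abs(A@c-P[:,2]);A,P=A[e<.006],P[e<.006]
print('panel',c,len(P),'slope deg',np.degrees(np.arctan(np.hypot(c[0],c[1]))),'yaw',np.arctan2(c[1],c[0]))
E
```

```text
redst 301 med [0.4751 0.0789 0.0596] mean [0.4759 0.0789 0.0593] min [0.455 0.055 0.05 ] max [0.498 0.103 0.065]
grnst 245 med [ 0.4718 -0.1201  0.0597] mean [ 0.4726 -0.1205  0.0597] min [ 0.455 -0.144  0.055] max [ 0.491 -0.098  0.064]
hl 154 med [0.6081 0.0753 0.1237] mean [0.6079 0.0759 0.1217] min [0.58  0.067 0.095] max [0.656 0.086 0.145]
hr 154 med [ 0.6047 -0.1217  0.1226] mean [ 0.6048 -0.1222  0.1224] min [ 0.576 -0.137  0.087] max [ 0.654 -0.113  0.146]
dist 0.19947558354026976 yaw -0.01644975046785701
tray 3829 med [0.4856 0.4028 0.0051] mean [0.4861 0.4025 0.007 ] min [ 0.4    0.294 -0.002] max [0.574 0.505 0.039]
((0.4860582649707794, 0.3987821638584137), (0.1989239901304245, 0.1579444855451584), 83.9822998046875)
panel [ 0.69567642 -0.00881962 -0.34648388] 3666 slope deg 34.82758364762749 yaw -0.012677077071919226
```

```bash
cat >> h.py <<'E'
yaw=-.015; O=np.array([.5695,-.0225,0]); RR=R.from_euler('z',yaw)
def rw(p): return O+RR.apply(p)
t=np.radians(35); n=np.array([-np.sin(t),0,np.cos(t)])
def frame(x,y):
    x=np.array(x,float);y=np.array(y,float);return RR*R.from_matrix(np.c_[x,y,np.cross(x,y)])
GRIP=np.array([.010+.065*np.cos(t),.1,.053+.065*np.sin(t)])+.031*n
G=.0187
def go(P,Q,name=''):
    p,r,s=tcp();print(name,'delta cm',(r.inv().apply(P-p)*100).round(2),'dr',(r.inv()*Q).as_rotvec().round(3))
def stat():
    p,r,s=tcp();print('t',s['clock'],'p',p.round(4),'q',np.round(s['qpos'],2),'w',round(s['width'],4),'F',np.round(s['contact_force'],1))
E
python3 - <<'E'
from h import *
W=cloud(load('top'));hsv=cv2.cvtColor(load('top')['pixels'],cv2.COLOR_BGR2HSV)
m=((hsv[...,0]<8)|(hsv[...,0]>172))&(hsv[...,1]>150);m[:125]=0;m[170:]=0;m[:,:270]=0;m[:,310:]=0
p=RR.inv().apply(W[m]-O)-[.01,0,.053];s=p@[np.cos(t),0,np.sin(t)];h=p@n
k=h>.035
print('s',np.percentile(s[k],[1,50,99]),'h',np.percentile(h,[5,50,95]),'y',np.percentile(p[k,1],[2,50,98]))
print(rw(GRIP))
go(np.array([.50,.077,.27]),frame([0,0,-1],[0,-1,0]),'A')
E
```

```text
s [0.03081825 0.06228435 0.09948722] h [0.01585612 0.04509577 0.04783854] y [0.09339867 0.09988502 0.10876354]
[0.61645884 0.07680682 0.11567618]
A delta cm [ -3.91 -29.25  41.99] dr [2.718e+00 2.000e-03 1.000e-03]
```

```bash
python3 -m creep '{"delta_pos":[[-3.9,-29.2,42],[-3.9,-29.2,42],[-3.9,-29.2,42],[-3.9,-29.2,42],[-3.9,-29.2,42],[-3.9,-29.2,42],[-3.9,-29.2,42],[-3.9,-29.2,42],[-3.9,-29.2,42],[-3.9,-29.2,42]],"dr":[[1.4,0,0],[1.4,0,0],[1.4,0,0],[1.4,0,0],[1.4,0,0],[1.4,0,0],[1.4,0,0],[1.4,0,0],[1.4,0,0],[1.4,0,0]]}' 1
python3 - <<'E'
from h import *
stat()
go(rw(GRIP+(.09-G)*n),frame(-n,[0,-1,0]),'standoff')
E
```

```text
clock: 1.1
position: [0.4943, 0.0871, 0.2693]
ee_rot: [-0.427, -0.563, -0.428, 0.563]
contact_force: [0.8, 0.6, -0.9]
width: 0.0856
t 1.1 p [0.4943 0.0871 0.2693] q [0.04 0.14 1.58 0.   1.41 0.31] w 0.0856 F [ 0.8  0.6 -0.9]
standoff delta cm [ 9.51  8.09 -1.25] dr [1.27  0.519 0.401]
```

```bash
python3 -m creep '{"delta_pos":[[0,0,0],[0,0,0],[0,0,0],[0,0,0],[0,0,0],[0,0,0],[0,0,0],[0,0,0],[0,0,0],[0,0,0]],"dr":[[1.27,0.519,0.401],[1.27,0.519,0.401],[1.27,0.519,0.401],[1.27,0.519,0.401],[1.27,0.519,0.401],[1.27,0.519,0.401],[1.27,0.519,0.401],[1.27,0.519,0.401],[1.27,0.519,0.401],[1.27,0.519,0.401]]}'
python3 - <<'E'
from h import *
stat()
go(rw(GRIP+(.09-G)*n),frame(-n,[0,-1,0]),'standoff')
E
```

```text
clock: 2.1
position: [0.4924, 0.089, 0.2683]
ee_rot: [-0.004, 0.887, -0.006, -0.462]
contact_force: [-0.3, -0.8, -0.6]
width: 0.0852
t 2.1 p [0.4924 0.089  0.2683] q [ 0.08 -0.14  2.04 -0.09  0.63  1.72] w 0.0852 F [-0.3 -0.8 -0.6]
standoff delta cm [12.5   1.04 -1.42] dr [-0.     0.     0.001]
```

```bash
python3 -m creep '{"delta_pos":[[3,1,-1.4],[7,1,-1.4],[10,1,-1.4],[12.5,1,-1.4],[12.5,1,-1.4],[12.5,1,-1.4]],"dr":[[0,0,0],[0,0,0],[0,0,0],[0,0,0],[0,0,0],[0,0,0]]}'
python3 - <<'E'
from h import *
stat()
im=snap('wrist');cv2.imwrite('pics/w1.png',im['pixels'])
go(rw(GRIP-G*n),frame(-n,[0,-1,0]),'grip')
W=cloud(im);hsv=cv2.cvtColor(im['pixels'],cv2.COLOR_BGR2HSV)
p=RR.inv().apply(W.reshape(-1,3)-O).reshape(W.shape)-[.01,0,.053];s=p@[np.cos(t),0,np.sin(t)];h=p@n
m=((hsv[...,0]<8)|(hsv[...,0]>172))&(hsv[...,1]>150)&(h>.03)&(h<.055)
if m.any(): print(m.sum(),'s',np.percentile(s[m],[1,50,99]),'h',np.percentile(h[m],[5,50,95]),'y',np.percentile(p[...,1][m],[2,50,98]))
E
```

```text
clock: 2.7
position: [0.5765, 0.078, 0.1744]
ee_rot: [-0.002, 0.887, -0.005, -0.463]
contact_force: [-0.4, -0.5, -0.1]
width: 0.0856
t 2.7 p [0.5765 0.078  0.1744] q [ 0.03  0.09  2.09 -0.07  0.35  1.67] w 0.0856 F [-0.4 -0.5 -0.1]
grip delta cm [9.05 0.09 0.18] dr [ 0.004 -0.     0.002]
5932 s [0.03081976 0.06446949 0.1007621 ] h [0.03220747 0.04317421 0.04442115] y [-0.10669663 -0.09225679  0.10691921]
```

View pics/w1.png

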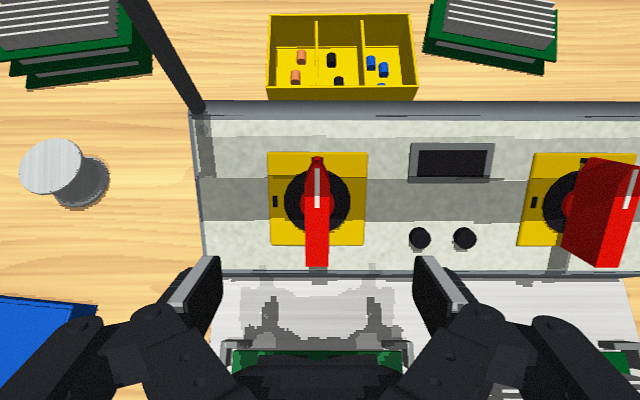

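The handle is centred between the open jaws (handle at 317,205). I'm moving in along its axis.

```bash
python3 -m creep '{"delta_pos":[[2,0,0.2],[4,0.1,0.2],[5.5,0.1,0.2],[5.5,0.1,0.2],[5.5,0.1,0.2]],"dr":[[0,0,0],[0,0,0],[0,0,0],[0,0,0],[0,0,0]]}'
python3 - <<'E'
from h import *
stat()
go(rw(GRIP-G*n),frame(-n,[0,-1,0]),'grip')
E
```

```text
clock: 3.25
position: [0.6069, 0.0768, 0.1301]
ee_rot: [-0.002, 0.887, -0.005, -0.461]
contact_force: [0.3, -0.3, -0.7]
width: 0.0852
t 3.25 p [0.6069 0.0768 0.1301] q [ 0.02  0.2   2.1  -0.09  0.23  1.69] w 0.0852 F [ 0.3 -0.3 -0.7]
grip delta cm [ 3.6  -0.01  0.05] dr [ 0.004 -0.002  0.002]
```

```bash
python3 -m creep '{"delta_pos":[[1.5,0,0],[3,0,0],[3,0,0],[3,0,0]],"dr":[[0,0,0],[0,0,0],[0,0,0],[0,0,0]]}'
python3 -m creep '{"delta_pos":[[0,0,0],[0,0,0],[0,0,0],[0,0,0],[0,0,0],[0,0,0],[0,0,0],[0,0,0]],"dr":[[0,0,0],[0,0,0],[0,0,0],[0,0,0],[0,0,0],[0,0,0],[0,0,0],[0,0,0]]}' -1 40
python3 - <<'E'
from h import *
stat()
go(rw(GRIP-G*n),frame(-n,[0,-1,0]),'grip')
E
```

```text
clock: 3.65
position: [0.624, 0.0766, 0.1053]
ee_rot: [-0.002, 0.887, -0.005, -0.461]
contact_force: [-0.6, -0.6, 0.3]
width: 0.0854
clock: 4.45
position: [0.624, 0.0776, 0.1046]
ee_rot: [-0.003, 0.887, -0.005, -0.461]
contact_force: [-3.8, 6.8, 3.0]
width: 0.0154
t 4.45 p [0.624  0.0776 0.1046] q [ 0.02  0.26  2.1  -0.12  0.17  1.71] w 0.0154 F [-3.8  6.8  3. ]
grip delta cm [ 0.53  0.09 -0.02] dr [ 0.003 -0.001  0.003]
```

```bash
python3 -m creep '{"delta_pos":[[0,0,0],[0,0,0],[0,0,0],[0,0,0],[0,0,0],[0,0,0],[0,0,0],[0,0,0],[0,0,0],[0,0,0]],"dr":[[-0.08,0,0],[-0.16,0,0],[-0.24,0,0],[-0.32,0,0],[-0.4,0,0],[-0.48,0,0],[-0.56,0,0],[-0.64,0,0],[-0.72,0,0],[-0.8,0,0]]}'
python3 - <<'E'
from h import *
stat()
go(rw(GRIP-G*n),frame(-n,np.array([np.cos(t),0,np.sin(t)])),'off')
E
```

```text
clock: 5.45
position: [0.6242, 0.077, 0.1048]
ee_rot: [0.345, 0.818, 0.176, -0.426]
contact_force: [-2.5, 2.6, 3.8]
width: 0.0155
t 5.45 p [0.6242 0.077  0.1048] q [ 0.02  0.26  2.1  -0.12  0.17  0.91] w 0.0155 F [-2.5  2.6  3.8]
off delta cm [0.53 0.02 0.04] dr [-0.764 -0.003 -0.   ]
```

```bash
python3 -m creep '{"delta_pos":[[0,0,0],[0,0,0],[0,0,0],[0,0,0],[0,0,0],[0,0,0],[0,0,0],[0,0,0],[0,0,0],[0,0,0]],"dr":[[-0.1,0,0],[-0.2,0,0],[-0.3,0,0],[-0.4,0,0],[-0.5,0,0],[-0.6,0,0],[-0.7,0,0],[-0.76,0,0],[-0.77,0,0],[-0.77,0,0]]}'
python3 -m creep '{"delta_pos":[[0,0,0],[0,0,0],[0,0,0],[0,0,0],[0,0,0],[0,0,0]],"dr":[[0,0,0],[0,0,0],[0,0,0],[0,0,0],[0,0,0],[0,0,0]]}' 0
python3 - <<'E'
from h import *
stat()
E
```

```text
clock: 6.45
position: [0.6247, 0.0769, 0.1051]
ee_rot: [0.625, 0.63, 0.322, -0.329]
contact_force: [-2.6, 2.0, 4.9]
width: 0.0152
clock: 7.05
position: [0.6241, 0.0764, 0.1041]
ee_rot: [0.625, 0.629, 0.323, -0.33]
contact_force: [-0.9, -0.1, -0.5]
width: 0.0422
t 7.05 p [0.6241 0.0764 0.1041] q [ 0.02  0.26  2.1  -0.12  0.17  0.14] w 0.0422 F [-0.9 -0.1 -0.5]
```

Released, so I'm backing off along the axis and checking the switch.

```bash
python3 -m creep '{"delta_pos":[[-2,0,0],[-5,0,0],[-9,0,0],[-13,0,0],[-16,0,0],[-16,0,0],[-16,0,0]],"dr":[[0,0,0],[0,0,0],[0,0,0],[0,0,0],[0,0,0],[0,0,0],[0,0,0]]}'
python3 - <<'E'
from h import *
stat()
a=snap('wrist')['pixels'];b=snap('top')['pixels'][80:240,220:420]
cv2.imwrite('pics/m2.png',np.vstack([cv2.resize(a,(480,300)),cv2.resize(b,(480,300))]))
B=rw(np.array([-.095,.1,.014]))
print(B)
go(B+[0,0,.13],frame([0,0,-1],[1,0,0]),'above')
E
```

```text
clock: 7.75
position: [0.5323, 0.0776, 0.2358]
ee_rot: [0.626, 0.629, 0.322, -0.33]
contact_force: [0.2, -0.1, -0.7]
width: 0.0425
t 7.75 p [0.5323 0.0776 0.2358] q [ 0.03 -0.05  2.05 -0.05  0.53  0.08] w 0.0425 F [ 0.2 -0.1 -0.7]
[0.47601063 0.0789137  0.014     ]
above delta cm [ 4.16 -9.73 -0.08] dr [ 0.003 -0.001 -0.609]
```

View pics/m2.png

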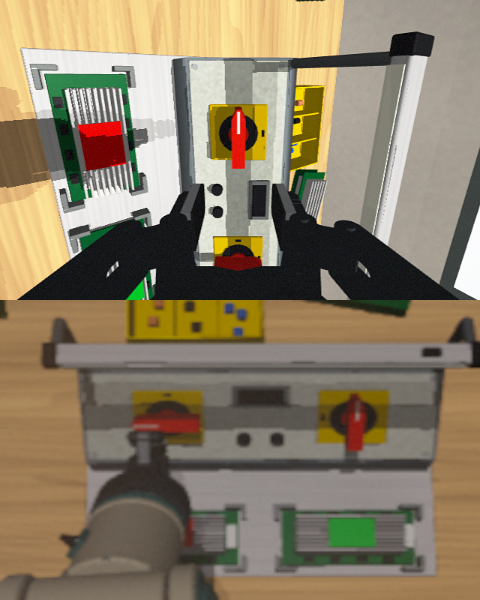

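The left handle is now level with its pointer to robot-left, and the right one still points up the slope. Next I'm going over the failed board.

```bash
python3 -m creep '{"delta_pos":[[1,-9.7,-0.1],[1,-9.7,-0.1],[4.1,-9.7,-0.1],[4.1,-9.7,-0.1],[4.1,-9.7,-0.1],[4.1,-9.7,-0.1],[4.1,-9.7,-0.1],[4.1,-9.7,-0.1]],"dr":[[0,0,-0.1],[0,0,-0.25],[0,0,-0.4],[0,0,-0.5],[0,0,-0.61],[0,0,-0.61],[0,0,-0.61],[0,0,-0.61]]}' 1
python3 - <<'E'
from h import *
stat()
im=snap('wrist');cv2.imwrite('pics/w3.png',im['pixels'])
W=cloud(im);hsv=cv2.cvtColor(im['pixels'],cv2.COLOR_BGR2HSV)
m=((hsv[...,0]<8)|(hsv[...,0]>172))&(hsv[...,1]>150)&(W[...,2]>.045)&(W[...,2]<.07)&(W[...,0]<.53)
P=W[m];print(len(P),np.median(P,0),P.mean(0),P.min(0),P.max(0))
B=rw(np.array([-.095,.1,.014]))
go(B*[1,1,0]+[0,0,.026],frame([0,0,-1],[1,0,0]),'grasp')
E
```

```text
clock: 8.65
position: [0.4747, 0.0792, 0.145]
ee_rot: [-0.497, -0.503, -0.497, 0.503]
contact_force: [0.4, 0.1, -0.6]
width: 0.0853
t 8.65 p [0.4747 0.0792 0.145 ] q [ 0.02  0.2   1.83 -0.    1.1   0.03] w 0.0853 F [ 0.4  0.1 -0.6]
3480 [0.47695921 0.07984223 0.05877706] [0.47692233 0.07935568 0.05877491] [0.45699271 0.05328219 0.05618819] [0.49725185 0.10388267 0.06118179]
grasp delta cm [11.95  0.13  0.03] dr [ 0.004  0.    -0.   ]
```

View pics/w3.png

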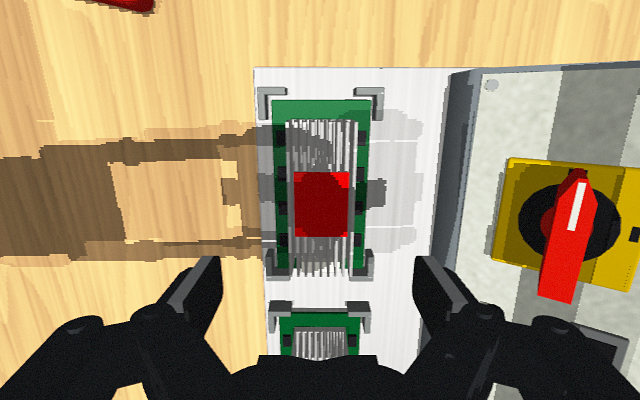

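The sticker is centred at (321,204) between the jaws, and the handle on the right of the view is OFF. I'm descending and gripping.

```bash
python3 -m creep '{"delta_pos":[[3,0.2,0],[6,0.2,0],[9,0.2,0],[11,0.2,0],[11.9,0.2,0],[11.9,0.2,0],[11.9,0.2,0]],"dr":[[0,0,0],[0,0,0],[0,0,0],[0,0,0],[0,0,0],[0,0,0],[0,0,0]]}'
python3 -m creep '{"delta_pos":[[0,0,0],[0,0,0],[0,0,0],[0,0,0],[0,0,0],[0,0,0],[0,0,0],[0,0,0]],"dr":[[0,0,0],[0,0,0],[0,0,0],[0,0,0],[0,0,0],[0,0,0],[0,0,0],[0,0,0]]}' -1 60
```

```text
clock: 9.4
position: [0.4789, 0.0792, 0.028]
ee_rot: [0.498, 0.504, 0.496, -0.502]
contact_force: [-0.3, 0.2, -0.4]
width: 0.0856
clock: 10.2
position: [0.4787, 0.0792, 0.0281]
ee_rot: [0.498, 0.503, 0.497, -0.502]
contact_force: [-1.7, 0.4, 5.5]
width: 0.0491
```

```bash
python3 -m creep '{"delta_pos":[[-0.5,0,0],[-1.2,0,0],[-2.2,0,0],[-3.5,0,0],[-5.5,0,0],[-8,0,0],[-10.5,0,0],[-12,0,0],[-12,0,0],[-12,0,0]],"dr":[[0,0,0],[0,0,0],[0,0,0],[0,0,0],[0,0,0],[0,0,0],[0,0,0],[0,0,0],[0,0,0],[0,0,0]]}'
python3 - <<'E'
from h import *
stat()
# tray pose from floor/walls: fit rim
im=snap('top');W=cloud(im);hsv=cv2.cvtColor(im['pixels'],cv2.COLOR_BGR2HSV)
m=(hsv[...,0]>100)&(hsv[...,0]<125)&(hsv[...,1]>120);m[:,:120]=0;m[:,222:]=0;m[:165]=0;m[245:]=0
K=m&(W[...,2]>.026)&(W[...,2]<.04)
print(K.sum(),cv2.minAreaRect(W[K][:,:2].astype(np.float32)))
F=m&(W[...,2]<.008);print(F.sum(),W[F].mean(0),cv2.minAreaRect(W[F][:,:2].astype(np.float32)))
cv2.imwrite('pics/m4.png',np.vstack([cv2.resize(im['pixels'],(480,300)),cv2.resize(snap('wrist')['pixels'],(480,300))]))
ty=np.radians(-6.0);T=np.array([.486,.4,0])
go(T+[0,0,.148],R.from_euler('z',ty)*R.from_matrix([[0,1,0],[0,0,-1],[-1,0,0]]),'over')
E
```

```text
clock: 11.2
position: [0.478, 0.0792, 0.147]
ee_rot: [0.497, 0.503, 0.497, -0.503]
contact_force: [-0.3, -0.3, -4.0]
width: 0.049
t 11.2 p [0.478  0.0792 0.147 ] q [ 0.02  0.21  1.83 -0.    1.11  0.03] w 0.049 F [-0.3 -0.3 -4. ]
277 ((0.48647114634513855, 0.39873531460762024), (0.19962096214294434, 0.15856096148490906), 84.10005950927734)
3334 [0.48711485 0.40410579 0.00458046] ((0.48789647221565247, 0.4049106240272522), (0.18321263790130615, 0.15037399530410767), 83.9974136352539)
over delta cm [ -0.21   0.5  -32.09] dr [0.093 0.    0.002]
```

View pics/m4.png

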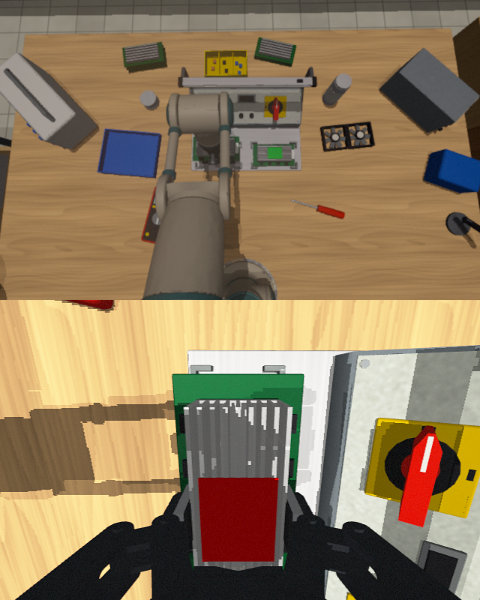

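The board is held level, and the tray is at (0.486, 0.399) with a yaw of -6°.

```bash
python3 -m creep '{"delta_pos":[[-0.2,0,-1.5],[-0.2,0.1,-4],[-0.2,0.2,-7.5],[-0.2,0.3,-11.5],[-0.2,0.4,-15.5],[-0.2,0.5,-19.5],[-0.2,0.5,-23.5],[-0.2,0.5,-27],[-0.2,0.5,-30],[-0.2,0.5,-32]],"dr":[[0,0,0],[0,0,0],[0.03,0,0],[0.06,0,0],[0.09,0,0],[0.09,0,0],[0.09,0,0],[0.09,0,0],[0.09,0,0],[0.09,0,0]]}'
python3 -m creep '{"delta_pos":[[0,0,0],[0,0,0],[0,0,0]],"dr":[[0,0,0],[0,0,0],[0,0,0]]}'
python3 - <<'E'
from h import *
stat()
ty=np.radians(-6.0);T=np.array([.486,.4,0])
go(T+[0,0,.018+.003],R.from_euler('z',ty)*R.from_matrix([[0,1,0],[0,0,-1],[-1,0,0]]),'down')
E
```

```text
clock: 12.3
position: [0.4863, 0.401, 0.1471]
ee_rot: [-0.474, -0.524, -0.474, 0.525]
contact_force: [0.3, -0.3, -4.4]
width: 0.0493
clock: 12.6
position: [0.4868, 0.3977, 0.1484]
ee_rot: [-0.474, -0.524, -0.473, 0.525]
contact_force: [-0.9, -0.5, -5.4]
width: 0.0488
t 12.6 p [0.4868 0.3977 0.1484] q [ 0.58  0.41  1.51 -0.    1.22  0.68] w 0.0488 F [-0.9 -0.5 -5.4]
down delta cm [12.73 -0.1  -0.24] dr [0.002 0.002 0.   ]
```

```bash
python3 -m creep '{"delta_pos":[[2,-0.1,-0.2],[5,-0.1,-0.2],[8,-0.1,-0.2],[10.5,-0.1,-0.2],[11.8,-0.1,-0.2],[12.4,-0.1,-0.2],[12.8,-0.1,-0.2],[12.8,-0.1,-0.2],[12.9,-0.1,-0.2],[13,-0.1,-0.2]],"dr":[[0,0,0],[0,0,0],[0,0,0],[0,0,0],[0,0,0],[0,0,0],[0,0,0],[0,0,0],[0,0,0],[0,0,0]]}'
python3 -m creep '{"delta_pos":[[0,0,0],[0,0,0]],"dr":[[0,0,0],[0,0,0]]}'
```

```text
clock: 13.6
position: [0.4871, 0.4016, 0.0201]
ee_rot: [0.474, 0.526, 0.474, -0.524]
contact_force: [0.7, 0.4, -4.2]
width: 0.0488
clock: 13.8
position: [0.4866, 0.4013, 0.0194]
ee_rot: [0.474, 0.525, 0.474, -0.524]
contact_force: [0.4, 0.2, -4.5]
width: 0.0493
```

```bash
python3 -m creep '{"delta_pos":[[0.1,0,0],[0.2,0,0],[0.2,0,0]],"dr":[[0,0,0],[0,0,0],[0,0,0]]}'
```

```text
clock: 14.1
position: [0.4866, 0.4014, 0.0181]
ee_rot: [0.474, 0.525, 0.474, -0.524]
contact_force: [-1.7, -0.5, 4.4]
width: 0.049
```

The board has touched the floor: the vertical force went from -4.5 to +4.4 N. I'm opening and retreating.

```bash
python3 -m creep '{"delta_pos":[[0,0,0],[0,0,0],[0,0,0],[0,0,0],[0,0,0],[0,0,0]],"dr":[[0,0,0],[0,0,0],[0,0,0],[0,0,0],[0,0,0],[0,0,0]]}' 1
python3 -m creep '{"delta_pos":[[-1,0,0],[-3,0,0],[-6,0,0],[-10,0,0],[-14,0,0],[-18,0,0],[-20,0,0],[-20,0,0],[-20,0,0]],"dr":[[0,0,0],[0,0,0],[0,0,0],[0,0,0],[0,0,0],[0,0,0],[0,0,0],[0,0,0],[0,0,0]]}'
python3 - <<'E'
from h import *
stat()
im=snap('wrist');W=cloud(im);hsv=cv2.cvtColor(im['pixels'],cv2.COLOR_BGR2HSV)
m=((hsv[...,0]<8)|(hsv[...,0]>172))&(hsv[...,1]>150)&(W[...,2]>.03)&(W[...,2]<.07)&(abs(W[...,1]-.4)<.06)
P=W[m];d=R.from_euler('z',np.radians(6)).apply(P.mean(0)-[.486,.399,0]);print('sticker in tray',len(P),d)
print('z by plane',np.linalg.lstsq(np.c_[P[:,:2],np.ones(len(P))],P[:,2],rcond=None)[0])
cv2.imwrite('pics/m5.png',np.vstack([cv2.resize(snap('top')['pixels'],(480,300)),cv2.resize(im['pixels'],(480,300))]))
E
```

```text
clock: 14.7
position: [0.4865, 0.4012, 0.017]
ee_rot: [0.474, 0.525, 0.474, -0.524]
contact_force: [1.5, -0.7, 0.6]
width: 0.0856
clock: 15.6
position: [0.4861, 0.4011, 0.2174]
ee_rot: [0.474, 0.525, 0.474, -0.524]
contact_force: [-0.2, -0.5, 1.1]
width: 0.0853
t 15.6 p [0.4861 0.4011 0.2174] q [ 0.58  0.37  1.41 -0.    1.37  0.68] w 0.0853 F [-0.2 -0.5  1.1]
sticker in tray 2035 [-0.0033171   0.0010718   0.04854271]
z by plane [0.05130401 0.00381087 0.02224654]
```

View pics/m5.png

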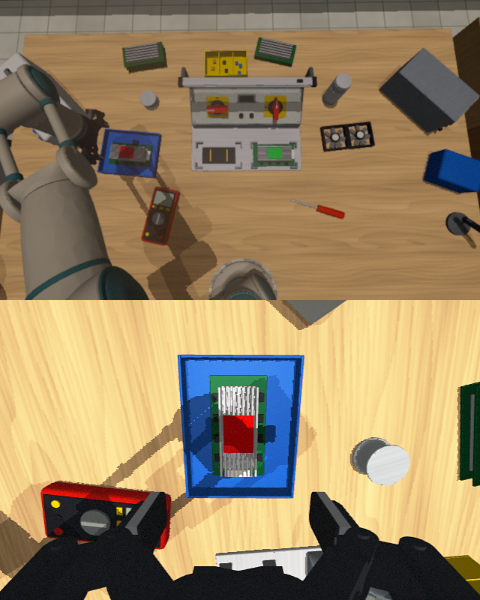

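The board sits in the tray (top half of the picture, 130,153). The left handle is level, the right one points up, and the green board is in place. Before handing in, I'm checking the 0.05 slope reading with a reference surface in the same image.

```bash
python3 - <<'E'
from h import *
im=load('wrist');W=cloud(im);hsv=cv2.cvtColor(im['pixels'],cv2.COLOR_BGR2HSV)
def fit(n,m):
    P=W[m]
    for _ in range(5):
        c=np.linalg.lstsq(np.c_[P[:,:2],np.ones(len(P))],P[:,2],rcond=None)[0];e=abs(np.c_[P[:,:2],np.ones(len(P))]@c-P[:,2]);P=P[e<=np.percentile(e,95)]
    print(n,len(P),c.round(3),P[:,2].mean().round(4))
near=(abs(W[...,0]-.486)<.09)&(abs(W[...,1]-.4)<.11)
H,S=hsv[...,0],hsv[...,1]
fit('tray floor',near&(H>100)&(H<125)&(S>120)&(abs(W[...,2]-.004)<.01))
fit('pcb',near&(H>50)&(H<80)&(S>120)&(W[...,2]<.02))
fit('bench',(abs(W[...,2])<.012)&(H<28)&(S>50)&(S<150))
E
```

```text
tray floor 11449 [-0.    -0.001  0.004] 0.0037
pcb 2095 [ 0.    -0.001  0.008] 0.0076
bench 123445 [-0.    -0.001  0.   ] -0.0003
```

```bash
python3 -c "
from rig import manip
print(manip.sign_off())"
```

```text
the job is handed in; nothing more can be done
None
```

The failed (red-stickered) board was in the left nest. I turned its isolator, the left one, a quarter turn to OFF. Only then did I lift the board straight out and lower it into the blue tray, opening the fingers once it touched the floor. The job was handed in at about 16 s.

What the last checks showed:
- **Board in the tray:** its centre is about 3 mm from the tray's middle. The circuit board's top is level (slope under 0.002) at 8 mm, so it lies flat on the tray floor.
- **Isolators:** the left pointer is level to the robot's left and the right one still points up the slope. I judged both by eye from the pictures; I had no joint reading.
- **Other things:** the green-stickered board is in its nest and the bystanders look undisturbed, both also by eye. The gripper is open, about 20 cm above the tray, and touches nothing.
- **One reading disagreed:** a plane fit on the red sticker gave a slope of 0.05. The circuit board, tray floor and bench all read level in the same image, so I took it as depth noise over the heat-sink fins.

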